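# Load the wrapping-paper roll into its bench holder

## Robot

A 7-joint arm with a two-finger parallel gripper is mounted at the origin on the work surface. World frame = base frame: x ahead of the robot, y to its left, z up, the work surface at z = 0. Lengths are in mm, angles in degrees, forces in N, time in s.
With the tool pointing down it reaches from about 425 to 950 mm from the base axis. Payload 16.7 kg.
Tool frame: the origin (TCP) lies midway between the tips of the shut fingers; the grasp point (between the pads) lies grasp_offset behind it (grasp_offset is the distance from the TCP to the grasp point, in mm); z points along the fingers, y is the line along which they close (so a half turn about z gives the same grasp; the last joint's range is limited). The gripper opens to 94 mm and grips with 3 to 60 N. Pads are 16 mm wide; open, the fingers measure 119 mm over their backs; the gripper's body (75 mm by 177 mm) begins 78 mm behind the grasp point.
Start: joints at [55.777, 24.414, 4.234, 92.017, -1.954, 63.644, -3.845], TCP at [292.229, -608.421, 205.467] pointing down, gripper open.
Joint ranges: [-163.25, 163.25], [-28.42, 122.38], [-70.27, 78.77], [12.13, 141.07], [-58.53, 238.53], [9.26, 117.41], [-156.51, 156.51]. Speed limits (degrees/s): [108.29, 108.29, 136.94, 136.94, 172.46, 172.46, 172.46].

## Interface

Orientations are given as [roll, pitch, yaw] about the fixed x, y, z axes, in that order (R = Rz(yaw) Ry(pitch) Rx(roll)).
In Python, from plant import * gives the robot as it stands. The module is installed in compiled form; this text tells all that it offers.
- The arm moves only by the shell command python3 -m crank 'ROWS' [OPENING] [FORCE]. ROWS is JSON, a list of rows, each a list of 6 numbers: the shift along the tool's x, y, z in units of 400 mm (1.0 is 400 mm), then the turn, a rotation vector about the tool's x, y, z in units of 90 degrees (1.0 is 90 degrees). A call has 1 to 12 rows; each row is the pose to reach, as a shift and turn from the pose commanded when the call began, along the tool's axes at that moment; what a row does not reach only later rows make up. A row lasts 1/12 s, in which the tool goes at most 41.7 mm and 7.16 degrees, less where a joint would pass 70% of its speed; a pose out of reach is approached as far as the arm can. A call with a number of a shift or a turn outside -1 to 1 is refused whole. A call with a gripper value outside its range is refused whole. OPENING is the closure, from 0 (fully open) to 1 (shut), set as the call begins (- or left out, the last holds). The fingers move at their own pace and stop on an object; FORCE is the grip in N (left out, the last holds). Time passes only in rows, so rows that repeat a pose let the fingers close. It gives the time, the measured TCP pose, the force, the opening and the grip force at its end, in the units of the state.
- get_obs(): the state, without advancing time (a new reading comes with each control period).
- capture(name): name is "scene" or "top" or "wrist"; returns a dict with "frame" (400x640x3 uint8, red, green, blue), "range_z" (400x640 float32, mm along the optical axis (not along the pixel's ray), 0 where there is no reading), "K" (3x3 intrinsics, pixels), "rvec" (rotation vector, rad) and "tvec" (3), from world to camera coordinates, as OpenCV has them. Camera axes: x right, y down, z forward; pixel columns grow to the right and rows downward; lengths in mm; the calibration is good to about 2 mm. A picture is of the moment at which its call begins.
- finish_job(): hands the job in; it is judged then, once.
The state is a dict: "time_s": time; "joint_pos": joint angles; "qd": joint speeds; "joint_torque": joint torques, N m; "eef_pos": TCP position; "ee_rot": TCP orientation; "ft_force": force on the tool from outside, world axes, zero at the start; "ft_torque": the same for the moment, N m; "width": finger opening in mm; "grip_force": force on a finger pad.
Only numpy, scipy, OpenCV 4.12 (cv2) and the standard library are available. Lean on these libraries where they do the work, as an engineer would, in place of code of your own. Each camera call takes 0.05 s, during which the arm holds its last target. There are 200 camera calls.

## Task

Load the roll of brown wrapping paper into the roll holder on the bench: set the spindle's spring-loaded pin in one of the holder's two cups, press the spring in just far enough for the other pin to pass into the opposite cup, ease off and let go, so that the roll hangs level between the cups, held by its own spring. Work gently: do not run the spring hard against its stop or force the roll against the holder (30 N over both ends together is too much), and leave the pots and tools around it where they stand.

Things in the scene. Friction and masses are not known exactly. Their poses are not given: they have to be found in the camera images.
- roll: Roll of brown wrapping paper (56 mm diameter, 100 mm wide) on its spring-loaded spindle, 0.2 to 0.4 kg, lying on the bench, free to roll; one piece, the paper does not slip on the spindle. Origin: on the axis at mid-width, 28 mm above the bench while it lies. y axis: along the spindle, towards the fixed pin. The white barrel (24 mm diameter) sticks out to 62 mm from the origin at both ends.
- fixed_pin (a point): Tip of the spindle's fixed round-nosed pin (white, 11 mm diameter, 14 mm long), 76 mm from the roll's origin along +y.
- sprung_pin (a point): Where the tip of the sprung pin (grey, round-nosed, 11 mm diameter) is when free: 100 mm from the roll's origin along -y, 38 mm out of the barrel. This point is fixed to the roll and does not show compression. Pushed in along the axis the pin needs 4 N to begin to move and 0.35 N more per mm, up to a hard stop at 21 mm (about 11 N).
- holder: Bench roll holder: an aluminium rail (240 mm long, 50 wide, 14 high) fixed to the bench, carrying a grey U-shaped steel yoke. Origin: centre of the rail's underside, on the bench; y along the rail, z up. The yoke is clamped on the rail with its middle anywhere within 20 mm of the rail's middle along y: this shift is not measured, it must be felt or seen. Yoke and rail do not move in use.
- cup_axis (a point): Point 75 mm above the rail's origin, on the cups' common axis (parallel to the rail's y); the middle between the cups lies within 20 mm of it along y. Two equal black cups face each other: 23 mm outside, bore 16 mm, 7 mm deep, floors 166 mm apart, mouths 152 mm apart. Free spindle: 176 mm; it must be shortened by 17 mm for its second pin to pass the mouth. Either pin fits either cup with 2.5 mm play.
- yoke_floor (a point): Point on the top of the yoke's floor plate, 18 mm above the bench, at the rail's middle. The two upright cheeks that carry the cups are 4 mm plates, inner faces 170 mm apart, 28 mm wide at the top, tops 89 mm above the bench, open upwards and to both sides between them. A tear bar joins the cheeks 47 mm to the -x side, its top 36 mm above the bench.
- small_cup: Bystander: straight-sided pale glazed cup, 62 mm wide, 56 mm high. Origin: centre of its underside, z up. Leave it standing where it is.
- dip_cup: Bystander: straight-sided pale blue-green glazed cup, 58 mm wide, 50 mm high. Origin: centre of its underside, z up. Leave it standing where it is.
- tumbler: Bystander: dark glazed tumbler, 72 mm wide, 105 mm high. Origin: centre of its underside, z up. Leave it standing where it is.
- wide_cup: Bystander: wide turquoise glazed cup, 92 mm wide, 80 mm high. Origin: centre of its underside, z up. Leave it standing where it is.
- bowl: Bystander: ochre bowl, 124 mm wide at the rim, 58 mm high. Origin: centre of its underside, z up. Leave it standing where it is.
- brush: Bystander: a brush lying on the bench near the robot; origin on the bench under its middle. Leave it.
- spatula: Bystander: a spatula lying on the bench near the robot; origin on the bench under its middle. Leave it.
Not all that is in view belongs to the job. Leave any blue look-alike of the roll alone.

How it is judged (in metres and radians):
On the way:
1. the roll is lifted off the bench (its axis above 55 mm) (height (world z) of roll above 0.055 m), for 0.2 s.
At the end, for the whole second after the job is handed in: the roll hangs between the holder's cups with a pin in each: its axis within 3.5 mm of the cups' axis sideways and between 70 and 78 mm above the bench, parallel to the rail within 2 degrees, its middle within 32 mm of the rail's middle, at rest and released (x of roll in the frame of holder between -0.0035 and 0.0035 m and z of roll in the frame of holder between 0.07 and 0.078 m and y of roll in the frame of holder between -0.032 and 0.032 m and angle between the y axis of roll and the y axis of holder, either way round below 0.035 rad and linear speed of roll below 0.01 m/s); the robot touches nothing.
It fails at once if the roll or its spindle is pressed against the holder with more than 30 N (sum over its two ends) (contact force between roll and holder above 30 N).
It fails at once if a pot is moved more than 20 mm or tipped (distance of any of small_cup, dip_cup, tumbler, wide_cup, bowl from where it was at the start of the episode above 0.02 m or angle between any of small_cup, dip_cup, tumbler, wide_cup, bowl's own z axis and vertical above 0.35 rad).
It fails at once if the brush or the spatula is moved more than 20 mm (distance of any of brush, spatula from where it was at the start of the episode above 0.02 m).
It also fails if it takes over 54 s, if anything falls off the work surface, if the arm or the gripper's body presses on something with over 40 N, if the wrist force passes 120 N, or if a joint passes its speed limit or range.

## Working session

There is one attempt and no reset: what is moved stays moved. The work goes in short steps, Python scripts to look and compute and a shell command to move; the robot and the scene stay as the last step left them, time stands still between calls to the robot, and variables do not carry over. Pictures are saved under pics/ and viewed, at most 12 in all, crops included, and the job is handed in when it is done.

```bash
mkdir -p pics
cat > h.py <<'E'
from plant import *
import numpy as np, cv2
def cam(n):
    c=capture(n); c['R']=cv2.Rodrigues(np.array(c['rvec'],float))[0]; c['t']=np.array(c['tvec'],float).ravel(); c['K']=np.array(c['K'],float); return c
def ray(c,u,v,z):
    d=c['R'].T@np.linalg.solve(c['K'],[u,v,1.]); o=-c['R'].T@c['t']
    return o+d*(z-o[2])/d[2]
def proj(c,p):
    q=c['K']@(c['R']@np.array(p,float)+c['t']); return q[:2]/q[2]
def cloud(c):
    h,w=c['range_z'].shape; v,u=np.mgrid[:h,:w]; Z=c['range_z'].astype(float)
    P=np.stack([(u-c['K'][0,2])/c['K'][0,0]*Z,(v-c['K'][1,2])/c['K'][1,1]*Z,Z],-1)
    return (P-c['t'])@c['R']
def save(c,n): cv2.imwrite('pics/'+n,c['frame'][:,:,::-1])
E
python3 - <<'E'
from h import *
for n in('top','scene'):
    c=cam(n); save(c,n+'0.png'); print(n,-c['R'].T@c['t'],c['R'][2], (c['range_z']>0).mean())
o=get_obs();print(o)
E
```

```text
top [ 318.76471872   39.08518566 1059.19222541] [ 0.14000602 -0.0289029  -0.98972872] 0.9960859375
scene [1152.35067796  -84.82479879  741.75298138] [-0.70532658  0.10613497 -0.70089214] 0.99587109375
{'time_s': 0.1, 'joint_pos': array([55.77686501, 24.44625462,  4.23389209, 92.04807769, -1.95377572,
       63.64500495, -3.84482651]), 'qd': array([ 0.03978782, -0.05249875, -0.00667507, -0.017488  , -0.05961137,
        0.04445979, -0.06867391]), 'joint_torque': array([ 5.94113837e-03, -9.37467456e+01,  3.67524035e+00, -4.55043447e+01,
       -4.88980499e-02,  1.66799576e-02,  3.12527629e-05]), 'eef_pos': array([ 292.04326159, -608.10588976,  204.84856581]), 'ee_rot': array([-1.79933128e+02,  5.70955789e-03,  2.56531239e+01]), 'ft_force': array([-0.93736851, -0.08308581, -0.06085464]), 'ft_torque': array([-0.02715118,  0.0837284 , -0.00440792]), 'grip_force': 0.0, 'width': 93.93964415839167}
```

View pics/top0.png

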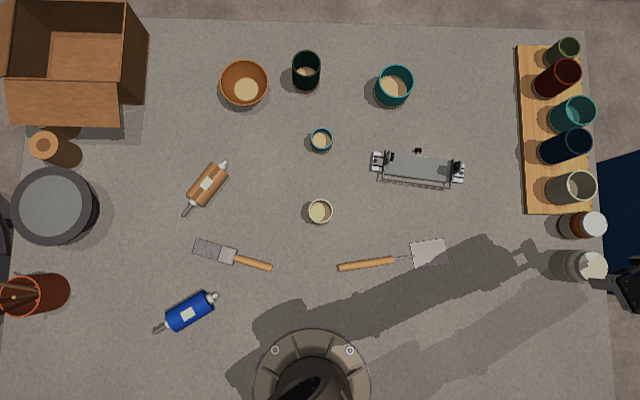

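View pics/scene0.png

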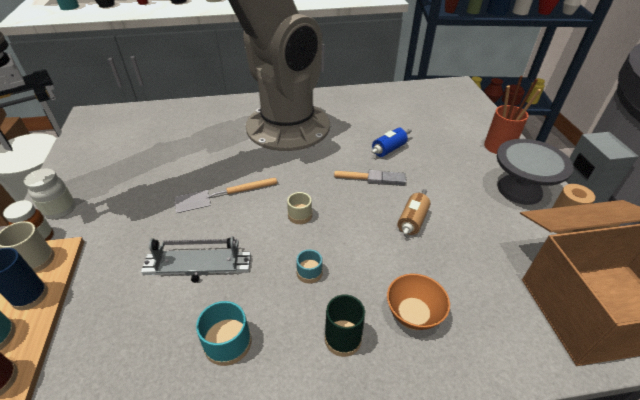

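The top view shows the brown roll at (207,184), with its grey sprung pin at lower left (183,214) and white fixed pin at (224,162). The holder is at (417,167). 
Things that could be taken for the roll are the blue look-alike (189,311), the cork-like tube (43,145) and the brown roll (207,184). I choose the brown one, and check it in a close crop while measuring.

Run:
```python
from h import *
c=cam('top'); f=c['frame']; P=cloud(c)
a=cv2.resize(f[140:230,160:250,::-1],(400,400),interpolation=cv2.INTER_CUBIC); b=cv2.resize(f[135:200,360:475,::-1],(708,400)[:2] and (390,220),interpolation=cv2.INTER_CUBIC)
im=np.zeros((400,800,3),np.uint8); im[:,:400]=a; im[:220,405:795]=b; cv2.imwrite('pics/crop.png',im)
# roll: points above bench in window
w=np.zeros(f.shape[:2],bool); w[145:230,165:245]=1
m=w&(P[:,:,2]>8)&(P[:,:,2]<80); q=P[m]
print('bench z',np.median(P[230:260,300:330,2]))
hsv=cv2.cvtColor(f,cv2.COLOR_RGB2HSV)
br=m&(hsv[...,1]>90)
for nm,s in(('brown',br),('all',m)):
    s=s.astype(np.uint8); n,l,st,ce=cv2.connectedComponentsWithStats(s); k=1+st[1:,4].argmax(); s=l==k
    v,u=np.nonzero(s); r=cv2.minAreaRect(np.c_[u,v].astype(np.float32)); X=P[s]
    hi=X[X[:,2]>35]; 
    box=[ray(c,*p,28) for p in cv2.boxPoints(r)]
    print(nm,st[k],r,'zmax',X[:,2].max(), 'mean',X[:,:2].mean(0), 'ctr',ray(c,*r[0],28)); print(np.round(box,1))
    hi=X[X[:,2]>45][:,:2]; mu=hi.mean(0); U,S,V=np.linalg.svd(hi-mu); print(' top ridge',mu,np.degrees(np.arctan2(V[0][1],V[0][0])), (hi-mu)@V[0]@np.ones(1) if 0 else np.ptp((hi-mu)@V[0]))
# holder
w[:]=0; w[135:200,360:475]=1
for lo,hi in((8,16),(16,24),(60,100)):
    s=w&(P[...,2]>lo)&(P[...,2]<hi); X=P[s][:,:2]; r=cv2.minAreaRect(X.astype(np.float32)); print(lo,hi,len(X),r)
s=w&(P[...,2]>84)&(P[...,2]<100); print(np.round(P[s],0).tolist()[:60])
# pots
for nm,(u,v,z) in dict(small=(320,210,56),dip=(321,139,50),tumb=(306,68,105),wide=(394,84,80),bowl=(244,83,58)).items(): print(nm,ray(c,u,v,z).round())
```

```text
bench z 0.21230793033143677
brown [186 162  42  45 782] ((207.08847045898438, 183.95767211914062), (22.189565658569336, 41.57254409790039), 37.87498474121094) zmax 61.07971395416048 mean [483.14367061 262.04178742] ctr [487.48366115 267.23642856  28.        ]
[[462.2 319.1  28. ]
 [546.9 260.2  28. ]
 [513.  214.9  28. ]
 [429.  274.2  28. ]]
 top ridge [485.08310212 264.82010479] 145.1792145397344 100.70967803463265
all [ 182  161   47   56 1115] ((204.06097412109375, 188.54876708984375), (22.64519500732422, 70.43437194824219), 38.65980911254883) zmax 61.26016453197344 mean [480.16797995 264.54244104] ctr [475.74083631 274.15033391  28.        ]
[[423.2 347.1  28. ]
 [564.7 245.7  28. ]
 [529.3 199.8  28. ]
 [389.  301.9  28. ]]
 top ridge [484.82341118 264.87525673] 145.06043034003656 101.62955900039923
8 16 424 ((553.8241577148438, -269.88397216796875), (240.8949432373047, 77.37174987792969), 83.0157699584961)
16 24 1395 ((545.5628662109375, -268.65435791015625), (238.5188446044922, 97.91612243652344), 83.18862915039062)
60 100 160 ((545.231689453125, -263.18914794921875), (181.33
[... 847 characters left out ...]
75.0, 85.0], [546.0, -185.0, 85.0], [544.0, -341.0, 84.0], [544.0, -343.0, 86.0], [544.0, -350.0, 87.0], [544.0, -353.0, 86.0], [541.0, -343.0, 87.0], [542.0, -346.0, 85.0], [541.0, -347.0, 88.0], [541.0, -350.0, 88.0], [541.0, -352.0, 89.0], [539.0, -341.0, 85.0], [539.0, -343.0, 86.0], [539.0, -345.0, 87.0], [539.0, -350.0, 88.0], [539.0, -353.0, 86.0], [537.0, -344.0, 85.0], [537.0, -346.0, 84.0], [537.0, -348.0, 86.0], [537.0, -351.0, 85.0], [536.0, -352.0, 88.0], [534.0, -341.0, 86.0], [534.0, -342.0, 87.0], [535.0, -346.0, 85.0], [534.0, -349.0, 90.0], [533.0, -350.0, 92.0]]
small [424. -14.  56.]
dip [604. -15.  50.]
tumb [764.  26. 105.]
wide [ 741. -194.   80.]
bowl [742. 181.  58.]
```

View pics/crop.png

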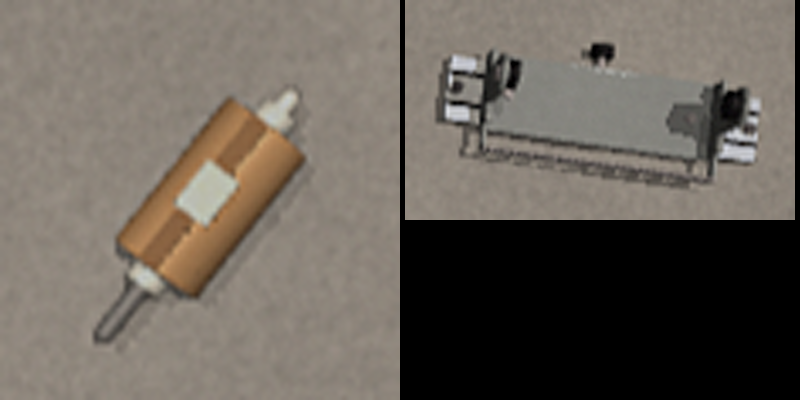

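The crop confirms the brown roll: pale label, grey sprung pin at lower left, white fixed pin at upper right. In the right half the yoke has its cheeks and cups at about (500,75) and (725,105), with the tear bar on the robot's side. I'm setting out now.

```bash
cat >> h.py <<'E'
from scipy.spatial.transform import Rotation as Ro
def plan(p,rpy,o=None,cmd=None):
    o=o or get_obs(); p0=np.array(o['eef_pos']); R0=Ro.from_euler('xyz',o['ee_rot'],degrees=True)
    s=R0.inv().apply(np.array(p)-p0)/400; r=(R0.inv()*Ro.from_euler('xyz',rpy,degrees=True)).as_rotvec(degrees=True)/90
    print('rows',np.round(s,4),np.round(r,4), 'nrows>=',round(max(np.linalg.norm(s)*400/41.7,np.linalg.norm(r)*90/7.16),1))
E
python3 -c "
from h import *
import plant; print([k for k in dir(plant) if k[0]!='_'][:40]); print(getattr(plant,'grasp_offset',None))"
python3 -m crank '[[0.978,-0.66,0,0,0,-0.48],[0.978,-0.66,0,0,0,-0.48],[0.978,-0.66,0,0,0,-0.48],[0.978,-0.66,0,0,0,-0.48],[0.978,-0.66,0,0,0,-0.48],[0.978,-0.66,0,0,0,-0.48],[0.978,-0.66,0,0,0,-0.48],[0.978,-0.66,0,0,0,-0.48],[0.978,-0.66,0,0,0,-0.48],[0.978,-0.66,0,0,0,-0.48],[0.978,-0.66,0,0,0,-0.48],[0.978,-0.66,0,0,0,-0.48]]' 0
python3 -c "
from h import *
plan([485,265,190],[180,0,145]);print(get_obs()['joint_pos'].round(1))
c=cam('wrist'); save(c,'wr1.png'); print(-c['R'].T@c['t'],c['R'][2])"
```

```text
['MotionError', 'capture', 'finish_job', 'get_obs', 'grasp_offset']
18.8
time_s: 1.15
eef_pos: [533.2, -194.8, 205.6]
ee_rot: [180.0, -0.1, 69.2]
ft_force: [-0.7, 0.3, -0.5]
width: 94.1
grip_force: 0.0
rows [ 1.0317 -0.5209  0.041 ] [ 0.0011 -0.001  -0.8422] nrows>= 11.1
[ 27.4  15.3 -16.4 105.2   4.8  60.2 -11.6]
[ 561.24564809 -122.81722949  385.57564979] [-0.09467709 -0.24727682 -0.96430826]
```

```bash
python3 -m crank '[[1,-0.52,0.04,0,0,-0.84],[1,-0.52,0.04,0,0,-0.84],[1,-0.52,0.04,0,0,-0.84],[1,-0.52,0.04,0,0,-0.84],[1,-0.52,0.04,0,0,-0.84],[1,-0.52,0.04,0,0,-0.84],[1,-0.52,0.04,0,0,-0.84],[1,-0.52,0.04,0,0,-0.84],[1,-0.52,0.04,0,0,-0.84],[1,-0.52,0.04,0,0,-0.84],[1,-0.52,0.04,0,0,-0.84],[1,-0.52,0.04,0,0,-0.84]]'
python3 - <<'E'
from h import *
c=cam('wrist'); save(c,'wr2.png'); f=c['frame']; P=cloud(c); hsv=cv2.cvtColor(f,cv2.COLOR_RGB2HSV)
near=(np.hypot(P[...,0]-485,P[...,1]-265)<75)
br=near&(hsv[...,1]>90)&(P[...,2]>10)&(P[...,2]<70)
X=P[br&(P[...,2]>45)][:,:2]; mu=X.mean(0); V=np.linalg.svd(X-mu,full_matrices=False)[2]; t=(X-mu)@V[0]
ang=np.degrees(np.arctan2(V[0][1],V[0][0])); print(len(X),'ctr',mu+V[0]*(t.min()+t.max())/2,'len',np.ptp(t),'ang',ang,'zmax',np.percentile(P[br][:,2],99), 'cam',-c['R'].T@c['t'])
plan([*(mu+V[0]*(t.min()+t.max())/2),80],[180,0,ang%180])
print(get_obs()['joint_pos'].round(1))
E
```

```text
time_s: 2.2
eef_pos: [478.8, 253.9, 189.6]
ee_rot: [179.9, -0.1, 145.1]
ft_force: [-1.5, -1.0, -0.3]
width: 93.5
grip_force: 0.0
3837 ctr [488.09482953 268.647466  ] len 99.6281494700357 ang -35.339599352831286 zmax 57.957793724769026 cam [415.85139266 297.41792146 369.59007363]
rows [0.0084 0.0492 0.2733] [ 0.0004 -0.001   0.0017] nrows>= 2.7
[  0.6  17.3 -41.4 108.2  13.1  59.3   8.5]
```

View pics/wr1.png

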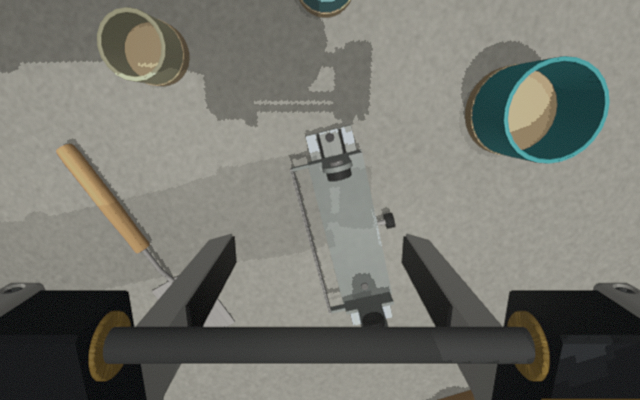

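View pics/wr2.png

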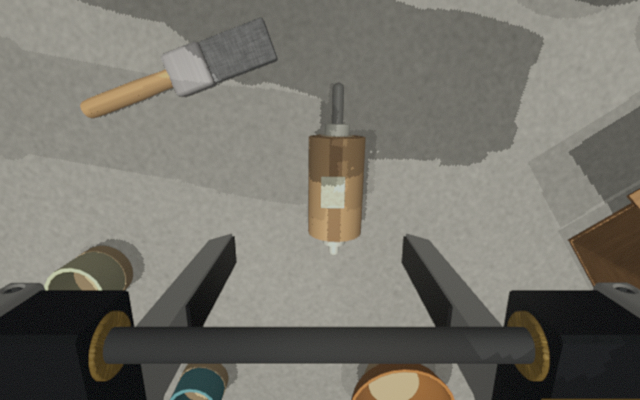

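The wrist pictures show the roll at (335,188), with its sprung pin pointing up the image at (337,90), so along the tool's +x. In the earlier one the yoke's cheeks are at (330,165) and (365,300). Next I descend and grip.

```bash
python3 -m crank '[[0.008,0.048,0.05,0,0,0],[0.008,0.048,0.14,0,0,0],[0.008,0.048,0.23,0,0,0],[0.008,0.048,0.3,0,0,0],[0.008,0.048,0.36,0,0,0],[0.008,0.048,0.41,0,0,0],[0.008,0.048,0.44,0,0,0],[0.008,0.048,0.45,0,0,0],[0.008,0.048,0.45,0,0,0]]' 0 
python3 -m crank '[[0,0,0,0,0,0],[0,0,0,0,0,0],[0,0,0,0,0,0],[0,0,0,0,0,0],[0,0,0,0,0,0],[0,0,0,0,0,0],[0,0,0,0,0,0],[0,0,0,0,0,0]]' 1 45
```

```text
time_s: 3.0
eef_pos: [489.4, 263.8, 9.1]
ee_rot: [-179.9, -0.0, 144.4]
ft_force: [0.9, 1.0, -0.1]
width: 93.9
grip_force: 0.0
time_s: 3.67
eef_pos: [489.8, 264.7, 9.8]
ee_rot: [180.0, 0.0, 144.5]
ft_force: [0.7, -0.3, 6.2]
width: 55.2
grip_force: 45.0
```

```bash
python3 -m crank '[[0,0,-0.02,0,0,0],[0,0,-0.06,0,0,0],[0,0,-0.12,0,0,0],[0,0,-0.2,0,0,0],[0,0,-0.28,0,0,0],[0,0,-0.36,0,0,0],[0,0,-0.42,0,0,0],[0,0,-0.45,0,0,0],[0,0,-0.45,0,0,0]]'
python3 - <<'E'
from h import *
c=cam('wrist'); save(c,'wr3.png'); P=cloud(c); o=get_obs()
R0=Ro.from_euler('xyz',o['ee_rot'],degrees=True)
Q=R0.inv().apply((P-o['eef_pos']).reshape(-1,3)).reshape(P.shape)  # tool coords
print(o['eef_pos'],o['ee_rot'],o['ft_force'])
# sprung side: |y|<20, z in -45..+10
f=c['frame']; hsv=cv2.cvtColor(f,cv2.COLOR_RGB2HSV)
m=(abs(Q[...,1])<40)&(abs(Q[...,2]+18.8)<40)&(Q[...,0]>-70)&(Q[...,0]<130)&(c['range_z']>0)
for lo in range(-50,125,8):
    s=m&(Q[...,0]>=lo)&(Q[...,0]<lo+8)
    if s.sum()>5:
        q=Q[s]; print(lo,s.sum(),'y',np.percentile(q[:,1],[3,97]).round(1),'z',np.percentile(q[:,2],[3,50]).round(1),'hsv',np.median(hsv[s],0))
print('xmax',np.percentile(Q[m][:,0],99.8))
plan([545,-263,190],[180,0,83.2])
E
```

```text
time_s: 4.42
eef_pos: [490.3, 265.0, 191.8]
ee_rot: [179.8, 0.1, 144.4]
ft_force: [0.3, 0.2, -2.9]
width: 55.5
grip_force: 45.0
[489.62744679 264.3191107  189.80509384] [1.79957800e+02 5.10983938e-02 1.44430691e+02] [-0.55081428 -0.35943476 -3.92855472]
-50 701 y [-16.8  18.4] z [-49.6 -47.2] hsv [ 17. 102. 180.]
-42 327 y [-10.2  12.2] z [-49.7 -48.3] hsv [ 16. 115. 162.]
-34 74 y [-26.1  27.7] z [-36.1 -30.8] hsv [ 17.  102.5 127. ]
-26 603 y [-25.   27.1] z [-47.6 -39.7] hsv [ 17. 107. 133.]
-18 1494 y [-23.7  25.2] z [-49.6 -46.6] hsv [ 17. 108. 126.]
-10 2067 y [-26.7  28.7] z [-54.6 -47.3] hsv [ 20.  37. 129.]
-2 2236 y [-26.7  28.6] z [-55.4 -47.2] hsv [ 19.  38. 128.]
6 4359 y [-37.2  38.7] z [-57.3 -44.8] hsv [ 26.  20. 105.]
14 1991 y [-23.3  25.2] z [-49.6 -46.4] hsv [ 17. 106. 126.]
22 1976 y [-23.4  25.2] z [-49.4 -45.7] hsv [ 17. 108. 122.]
30 2077 y [-23.4  25.1] z [-49.5 -45.6] hsv [ 17. 108. 122.]
38 2163 y [-23.4  25.2] z [-49.4 -45.6] hsv [ 17. 107. 122.]
46 3137 y [-23.   24.9] z [-49.1 -42. ] hsv [ 17. 105. 108.]
54 918 y [-9.7 12.2] z [-33.1 -30.8] hsv [ 30.  19. 140.]
62 670 y [-8.7 11. ] z [-32.6 -26.1] hsv [ 30.  17. 111.]
70 447 y [-4.3  6.1] z [-26.7 -25.1] hsv [30. 13. 92.]
78 457 y [-4.2  6. ] z [-26.8 -25.1] hsv [ 30.  13. 103.]
86 493 y [-4.1  6.4] z [-26.7 -25.1] hsv [ 30.  12. 103.]
94 412 y [-3.7  5.9] z [-26.4 -24.7] hsv [ 30.  13. 101.]
xmax 100.19443939571924
rows [-8.794e-01 -9.918e-01 -4.000e-04] [7.000e-04 3.000e-04 6.803e-01] nrows>= 12.7
```

View pics/wr3.png

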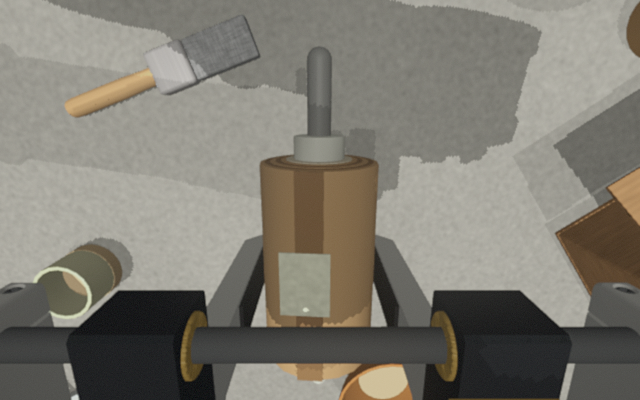

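The roll is gripped straight and level: the sprung pin is at (318,60), the barrel at (319,148), and its origin is about 1 mm along tool +x. I carry it past the holder so that the wrist camera sees the holder free of the roll.

```bash
python3 -m crank '[[-0.04,-0.045,0,0,0,0.04],[-0.12,-0.13,0,0,0,0.12],[-0.2,-0.22,0,0,0,0.2],[-0.27,-0.3,0,0,0,0.27],[-0.34,-0.38,0,0,0,0.34],[-0.41,-0.46,0,0,0,0.41],[-0.48,-0.54,0,0,0,0.48],[-0.55,-0.62,0,0,0,0.54],[-0.62,-0.7,0,0,0,0.6],[-0.69,-0.78,0,0,0,0.65],[-0.76,-0.86,0,0,0,0.68],[-0.81,-0.91,0,0,0,0.68]]'
python3 -c "
from h import *
plan([540,-350,190],[180,0,83.2])"
```

```text
time_s: 5.47
eef_pos: [539.2, -217.1, 187.1]
ee_rot: [-179.8, -0.0, 83.0]
ft_force: [0.8, -0.6, -4.5]
width: 55.0
grip_force: 45.0
rows [-0.3296  0.0423 -0.0075] [-0.0022 -0.0001 -0.0017] nrows>= 3.2
```

```bash
python3 -m crank '[[-0.06,0.01,0,0,0,0],[-0.14,0.02,0,0,0,0],[-0.22,0.03,0,0,0,0],[-0.29,0.04,0,0,0,0],[-0.33,0.042,0,0,0,0],[-0.33,0.042,0,0,0,0],[-0.33,0.042,0,0,0,0]]'
python3 - <<'E'
from h import *
o=get_obs(); print(o['eef_pos'],o['ee_rot'],o['ft_force'])
for n in('wrist','top'):
    c=cam(n); save(c,n+'4.png'); P=cloud(c); np.savez('d_'+n,P=P,f=c['frame'])
    if n=='top': continue
    m=(np.hypot(P[...,0]-545,P[...,1]+263)<140)&(c['range_z']>0)
    for lo,hi in((10,16),(16,21),(76,95)):
        s=m&(P[...,2]>lo)&(P[...,2]<hi); X=P[s][:,:2].astype(np.float32); print(n,lo,hi,len(X),cv2.minAreaRect(X) if len(X) else '')
E
```

```text
time_s: 6.05
eef_pos: [540.8, -348.2, 187.1]
ee_rot: [-179.8, -0.1, 83.2]
ft_force: [0.4, 0.7, -3.1]
width: 55.4
grip_force: 45.0
[ 540.82300226 -348.21933038  187.10993129] [-1.79817675e+02 -7.42694749e-02  8.31794074e+01] [ 0.40756362  0.73815883 -3.14781665]
wrist 10 16 113 ((559.7421875, -274.8265686035156), (79.70621490478516, 18.940340042114258), 10.673624992370605)
wrist 16 21 6529 ((551.266845703125, -247.47683715820312), (140.1947784423828, 95.3346939086914), 83.15035247802734)
wrist 76 95 0
```

View pics/wrist4.png

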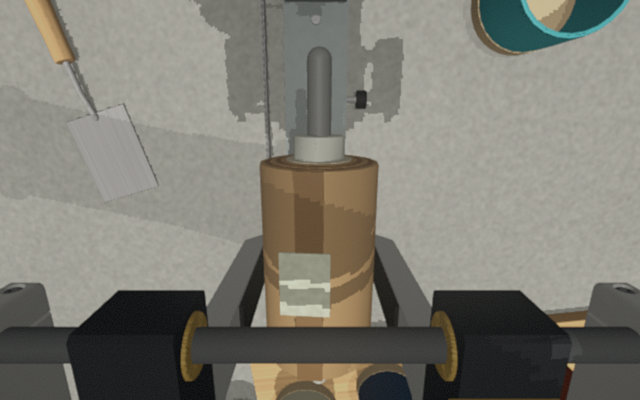

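The picture shows the sprung pin (318,60) and the yoke's floor strip below it, but the +y cheek is just out of view at the top. I move forward 65 mm and measure that cheek and cup.

```bash
python3 -m crank '[[0.05,0,0,0,0,0],[0.11,0,0,0,0,0],[0.15,0,0,0,0,0],[0.16,0,0,0,0,0],[0.16,0,0,0,0,0]]'
python3 - <<'E'
from h import *
o=get_obs(); print(o['eef_pos'],o['ee_rot'],o['ft_force'])
c=cam('wrist'); save(c,'wrist5.png'); P=cloud(c)
a=np.radians(83.2); Y=np.array([np.cos(a),np.sin(a)]); Xh=np.array([Y[1],-Y[0]])
x=(P[...,:2]-[545,-263])@Xh; y=(P[...,:2]-[545,-263])@Y; z=P[...,2]
R0=Ro.from_euler('xyz',o['ee_rot'],degrees=True)
Q=R0.inv().apply((P-o['eef_pos']).reshape(-1,3)).reshape(P.shape)
roll=(abs(Q[...,1])<45)&(Q[...,2]<25)
m=(abs(x)<70)&(abs(y)<140)&~roll&(c['range_z']>0)
s=m&(z>70)&(z<96); print('cheek/cup',s.sum())
for lo in range(50,120,4):
    t=m&(y>=lo)&(y<lo+4)&(z>40)&(z<100)
    if t.sum()>8: print(lo,t.sum(),'x',np.percentile(x[t],[2,98]).round(1),'z',np.percentile(z[t],[2,50,98]).round(1))
t=m&(z>84)&(z<93); print('cheek top',t.sum(),'x',np.percentile(x[t],[1,50,99]),'y',np.percentile(y[t],[1,50,99]))
t=m&(z>10)&(z<16.5);print('rail',t.sum(),'x',np.percentile(x[t],[1,99]),'y',np.percentile(y[t],[1,99]))
pin=(abs(Q[...,1])<20)&(abs(Q[...,2]+19)<9)&(Q[...,0]>75)&(Q[...,0]<105)
print('pin', np.percentile(Q[pin],[2,50,98],axis=0).round(1).tolist(), 'holder x of pin',np.percentile(x[pin],[3,97]), 'y tip',np.percentile(y[pin],99.5), 'z top',np.percentile(z[pin],[50,97]))
E
```

```text
time_s: 6.57
eef_pos: [550.0, -282.0, 189.5]
ee_rot: [-180.0, -0.0, 83.5]
ft_force: [0.1, -0.3, -4.0]
width: 55.1
grip_force: 45.0
[ 549.95525795 -282.00555254  189.46715938] [-1.79995154e+02 -2.77902113e-02  8.34679793e+01] [ 0.08560242 -0.32673254 -3.96282401]
cheek/cup 153
74 27 x [-8.  -2.9] z [69.4 82.7 85.7]
78 38 x [-8.  -2.9] z [77.7 82.5 85.5]
82 90 x [-23.8  28.2] z [40.1 76.9 88.4]
86 106 x [-24.3  29.7] z [40.1 41.5 88.8]
cheek top 68 x [-8.38487385 -4.33199048 -2.75042223] y [76.89233417 85.49442078 88.61805201]
rail 755 x [-21.97526608  27.511671  ] y [ 90.97323489 115.35910235]
pin [[75.6, -4.7, -24.9], [88.6, 0.6, -23.0], [101.2, 5.6, -19.5]] holder x of pin [ 2.11667914 12.29562061] y tip 83.75062582523746 z top [212.5110517  214.26747114]
```

View pics/wrist5.png

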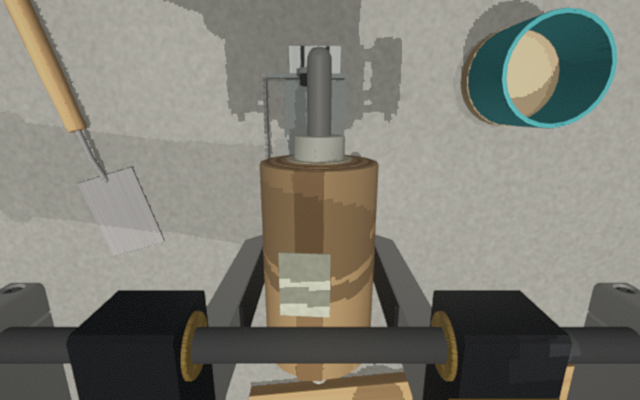

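In this picture the pin (318,60) stands over the +y cup (303,78), about 6 mm too far towards the holder's +x. I plan the tilted insertion with one geometric helper.

```bash
cat >> h.py <<'E'
YAW=83.15; a_=np.radians(YAW); HY=np.array([np.cos(a_),np.sin(a_),0]); HX=np.array([HY[1],-HY[0],0]); HO=np.array([545,-263,0.])
def tp(xc,ty,tz,th,c=0,gx=1.0,gz=19.0):
    """sprung tip at holder x,y,z (rel HO), tilt th deg (sprung end down), compression c -> TCP pose plan"""
    R=Ro.from_euler('xyz',[180,0,YAW],degrees=True)*Ro.from_rotvec([0,-np.radians(th),0])
    tx,_,tzv=R.as_matrix().T
    p=HO+HX*xc+HY*ty+np.array([0,0,tz])-tx*(100-c)-tx*gx+tzv*gz
    plan(p,R.as_euler('xyz',degrees=True)); return p,R
def tip(o=None,gx=1.0,gz=19.0):
    o=o or get_obs(); R=Ro.from_euler('xyz',o['ee_rot'],degrees=True).as_matrix(); 
    q=o['eef_pos']+R[:,0]*(100+gx)-R[:,2]*gz-HO; q2=o['eef_pos']+R[:,0]*(-76+gx)-R[:,2]*gz-HO
    F=o['ft_force']
    print('t',o['time_s'],'sprung(free)',np.round([q@HX,q@HY,q[2]],1),'fixed',np.round([q2@HX,q2@HY,q2[2]],1),'tilt',np.degrees(np.arcsin(-R[2,0])).round(2),'yaw',np.degrees(np.arctan2(R[1,0],R[0,0])).round(2),'F h',np.round([F@HX,F@HY,F[2]],1))
E
python3 -c "
from h import *
tip(); tp(1.2,62,130,20); tp(1.2,62,75.5,20)"
```

```text
t 6.6167 sprung(free) [  6.7  81.1 208.5] fixed [  7.4 -94.9 208.5] tilt 0.01 yaw 83.37 F h [-0.4  0.1 -2.5]
rows [-0.0486 -0.0148  0.107 ] [ 0.0004 -0.2222  0.0025] nrows>= 2.8
rows [-0.0486 -0.0148  0.2432] [ 0.0004 -0.2222  0.0025] nrows>= 2.8
```

```bash
python3 -m crank '[[-0.012,-0.004,0.02,0,-0.05,0],[-0.025,-0.008,0.05,0,-0.11,0.002],[-0.037,-0.012,0.08,0,-0.17,0.002],[-0.0486,-0.0148,0.107,0,-0.222,0.0025],[-0.0486,-0.0148,0.12,0,-0.222,0.0025],[-0.0486,-0.0148,0.14,0,-0.222,0.0025],[-0.0486,-0.0148,0.16,0,-0.222,0.0025],[-0.0486,-0.0148,0.17,0,-0.222,0.0025],[-0.0486,-0.0148,0.17,0,-0.222,0.0025],[-0.0486,-0.0148,0.17,0,-0.222,0.0025]]'
python3 - <<'E'
from h import *
tip(); c=cam('scene'); a=cam('wrist')
u,v=proj(c,[545,-263,80]).astype(int); print(u,v)
k=c['frame'][v-75:v+75,u-100:u+100,::-1]; w=a['frame'][0:200,200:440,::-1]
im=np.zeros((600,800,3),np.uint8); im[:300,:400]=cv2.resize(k,(400,300),interpolation=cv2.INTER_CUBIC); im[:333,400:]=cv2.resize(w,(400,333),interpolation=cv2.INTER_CUBIC)
cv2.imwrite('pics/pre.png',im[:340])
E
```

```text
time_s: 7.45
eef_pos: [541.0, -304.3, 121.6]
ee_rot: [180.0, 19.9, 82.9]
ft_force: [-0.1, -0.3, -4.0]
width: 55.2
grip_force: 45.0
t 7.45 sprung(free) [  1.4  60.  105. ] fixed [   0.7 -105.5  165. ] tilt 19.94 yaw 82.91 F h [-0.1 -0.4 -4. ]
192 241
```

View pics/pre.png

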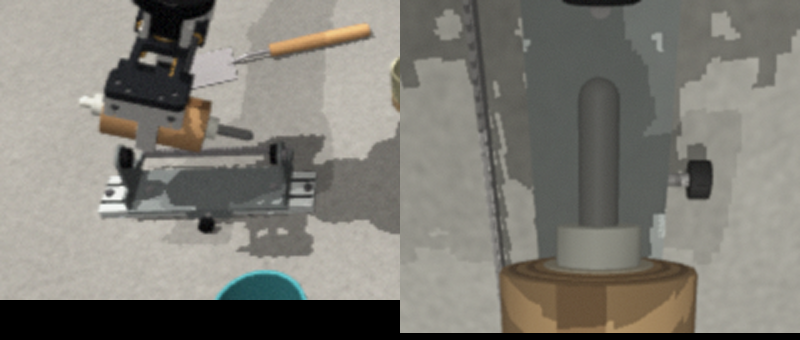

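Left (scene): the roll is tilted over the yoke with the sprung pin towards the +y cup. Right (wrist): the pin (600,90) lines up with the black cup (602,0). I lower it to the cup axis.

```bash
python3 -c "
from h import *
tp(1.2,63,75,20); tp(1.2,74,75,20)"
```

```text
rows [ 0.0321 -0.0003  0.0689] [ 0.0001 -0.0005 -0.0022] nrows>= 0.7
rows [ 0.0579 -0.0003  0.0595] [ 0.0001 -0.0005 -0.0022] nrows>= 0.8
```

```bash
python3 -m crank '[[0.01,0,0.02,0,0,0],[0.02,0,0.04,0,0,0],[0.028,0,0.06,0,0,0],[0.032,0,0.069,0,0,-0.002],[0.04,0,0.066,0,0,-0.002],[0.049,0,0.063,0,0,-0.002],[0.056,0,0.06,0,0,-0.002],[0.058,0,0.0595,0,0,-0.002],[0.058,0,0.0595,0,0,-0.002],[0.058,0,0.0595,0,0,-0.002]]'
python3 - <<'E'
from h import *
tip(); a=cam('wrist'); save(a,'wr6.png')
w=a['frame'][0:150,220:420,::-1]; cv2.imwrite('pics/wr6c.png',cv2.resize(w,(600,450),interpolation=cv2.INTER_CUBIC))
tp(1.2,80,75,20)
E
```

```text
time_s: 8.38
eef_pos: [543.1, -289.7, 91.5]
ee_rot: [180.0, 20.0, 83.2]
ft_force: [-0.2, -0.1, -3.1]
width: 54.9
grip_force: 45.0
t 8.3833 sprung(free) [ 1.2 74.7 74.8] fixed [  1.4 -90.7 135. ] tilt 19.98 yaw 83.21 F h [-0.2 -0.1 -3.1]
rows [ 0.0126 -0.0002 -0.0052] [ 0.0002 -0.0001  0.0005] nrows>= 0.1
```

View pics/wr6c.png

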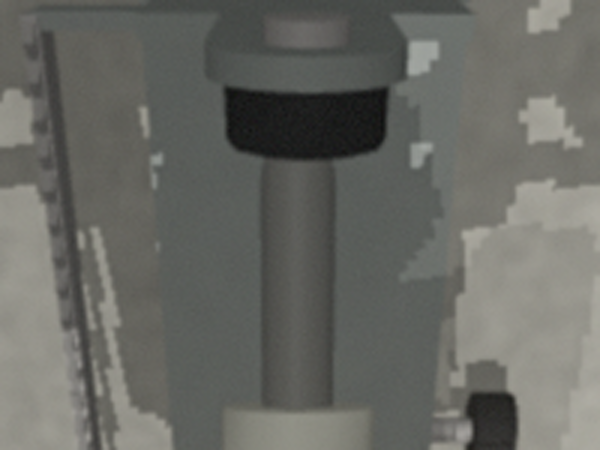

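The close crop shows the pin tip (298,160) just at the cup's mouth (centre 306), 1.2 mm to the left. I shift over by that and advance until I feel contact.

```bash
python3 -m crank '[[0.003,0.003,-0.001,0,0,0],[0.008,0.003,-0.003,0,0,0],[0.012,0.003,-0.0045,0,0,0],[0.012,0.003,-0.0045,0,0,0],[0.012,0.003,-0.0045,0,0,0]]'; python3 -c "
from h import *
tip()"
python3 -m crank '[[0.0025,0,-0.0009,0,0,0],[0.0047,0,-0.0017,0,0,0],[0.0047,0,-0.0017,0,0,0],[0.0047,0,-0.0017,0,0,0]]'; python3 -c "
from h import *
tip()"
```

```text
time_s: 8.85
eef_pos: [544.8, -284.5, 91.2]
ee_rot: [-180.0, 20.0, 83.2]
ft_force: [-0.8, 1.0, -2.9]
width: 55.1
grip_force: 45.0
t 8.85 sprung(free) [ 2.3 80.  74.6] fixed [  2.5 -85.4 134.7] tilt 19.98 yaw 83.23 F h [-0.9  0.9 -2.9]
time_s: 9.18
eef_pos: [544.9, -283.1, 91.4]
ee_rot: [-180.0, 20.0, 83.2]
ft_force: [-1.0, -2.1, -2.8]
width: 55.2
grip_force: 45.0
t 9.1833 sprung(free) [ 2.2 81.4 74.7] fixed [  2.4 -83.9 134.9] tilt 20.0 yaw 83.19 F h [-0.7 -2.2 -2.8]
```

```bash
python3 -m crank '[[0.0025,0,-0.0009,0,0,0],[0.005,0,-0.0017,0,0,0],[0.005,0,-0.0017,0,0,0],[0.005,0,-0.0017,0,0,0]]'; python3 -c "
from h import *
tip()"
python3 -m crank '[[0.0025,0,-0.0009,0,0,0],[0.005,0,-0.0017,0,0,0],[0.005,0,-0.0017,0,0,0],[0.005,0,-0.0017,0,0,0]]'; python3 -c "
from h import *
tip()"
```

```text
time_s: 9.52
eef_pos: [545.2, -280.9, 91.2]
ee_rot: [-180.0, 20.0, 83.2]
ft_force: [0.1, -4.6, -2.6]
width: 55.5
grip_force: 45.0
t 9.5167 sprung(free) [ 2.2 83.7 74.6] fixed [  2.4 -81.7 134.7] tilt 19.99 yaw 83.2 F h [ 0.7 -4.5 -2.6]
time_s: 9.85
eef_pos: [545.4, -278.8, 91.2]
ee_rot: [-180.0, 20.0, 83.2]
ft_force: [-0.2, -5.8, -2.0]
width: 55.5
grip_force: 45.0
t 9.85 sprung(free) [ 2.2 85.7 74.5] fixed [  2.4 -79.6 134.7] tilt 20.0 yaw 83.2 F h [ 0.5 -5.8 -2. ]
```

Contact is felt at y of about 82.3, with force rising about 0.6 N/mm, so the pin is seated on the cup's floor. I compress while pivoting about it.

```bash
python3 -c "
from h import *
for c,th in((8,18),(13,15),(18,12)): tp(2.0,82.3,75,th,c)"
```

```text
rows [ 0.0133 -0.0007  0.0099] [-0.0001  0.0222  0.0005] nrows>= 0.3
rows [ 0.029  -0.0007  0.0208] [-0.0002  0.0555  0.0005] nrows>= 0.7
rows [ 0.0451 -0.0007  0.0302] [-0.0002  0.0889  0.0005] nrows>= 1.1
```

```bash
python3 -m crank '[[0.006,0,0.005,0,0.011,0],[0.0133,0,0.0099,0,0.0222,0],[0.0185,0,0.0137,0,0.033,0],[0.024,0,0.0173,0,0.044,0],[0.029,0,0.0208,0,0.0555,0],[0.029,0,0.0208,0,0.0555,0],[0.029,0,0.0208,0,0.0555,0]]'; python3 -c "
from h import *
tip()
for c,th in((18,12),(19,12)): tp(2.0,82.3,75,th,c)"
```

```text
time_s: 10.43
eef_pos: [546.2, -271.9, 79.6]
ee_rot: [-180.0, 15.0, 83.1]
ft_force: [-0.9, -8.7, -1.2]
width: 55.4
grip_force: 45.0
t 10.4333 sprung(free) [ 2.3 93.8 71.7] fixed [  2.2 -76.2 117.4] tilt 15.03 yaw 83.13 F h [ 0.1 -8.8 -1.2]
rows [ 0.0179 -0.0005  0.0104] [-0.0002  0.0337 -0.0002] nrows>= 0.4
rows [ 0.0204 -0.0005  0.0103] [-0.0002  0.0337 -0.0002] nrows>= 0.4
```

```bash
python3 -m crank '[[0.0045,0,0.0026,0,0.0085,0],[0.009,0,0.0052,0,0.017,0],[0.0135,0,0.0078,0,0.0255,0],[0.0175,0,0.0104,0,0.0337,0],[0.0175,0,0.0104,0,0.0337,0],[0.0175,0,0.0104,0,0.0337,0]]'; python3 -c "
from h import *
tip()
for i in range(3): cam('wrist'); print(get_obs()['ft_force'])
for c,th in((18,9),(18,6),(18.5,3),(18.5,0)): tp(2.0,82.3,75,th,c)"
```

```text
time_s: 10.93
eef_pos: [546.7, -266.6, 73.7]
ee_rot: [-180.0, 12.0, 83.1]
ft_force: [-1.0, -9.8, -1.5]
width: 55.4
grip_force: 45.0
t 10.9333 sprung(free) [ 2.2 99.4 71.3] fixed [  2.1 -72.7 107.9] tilt 12.02 yaw 83.12 F h [ 0.2 -9.9 -1.5]
[ -0.81142836 -10.30803827  -1.75079321]
[ -1.69164155 -10.00964588  -1.9068501 ]
[ -1.9651638  -10.18666557  -1.29355895]
rows [ 0.0036 -0.0005  0.0109] [-0.0002  0.0337 -0.0001] nrows>= 0.4
rows [ 0.0069 -0.0005  0.0215] [-0.0002  0.067  -0.0001] nrows>= 0.8
rows [ 0.012  -0.0005  0.0318] [-2.000e-04  1.003e-01 -1.000e-04] nrows>= 1.3
rows [ 0.0164 -0.0005  0.0419] [-2.000e-04  1.337e-01 -1.000e-04] nrows>= 1.7
```

```bash
python3 -m crank '[[0.0012,0,0.0036,0,0.011,0],[0.0024,0,0.0072,0,0.022,0],[0.0037,0,0.0108,0,0.0337,0],[0.0048,0,0.0144,0,0.045,0],[0.0059,0,0.018,0,0.056,0],[0.007,0,0.0215,0,0.067,0],[0.007,0,0.0215,0,0.067,0]]'; python3 -c "
from h import *
tip(); tp(2.0,82.3,75,6,18.5);tp(2.0,82.3,75,3,18.5);tp(2.0,82.3,75,0,18.5);
c=cam('scene'); u,v=proj(c,[545,-263,80]).astype(int); cv2.imwrite('pics/sc7.png',cv2.resize(c['frame'][v-60:v+60,u-80:u+80,::-1],(800,600),interpolation=cv2.INTER_CUBIC))"
```

```text
time_s: 11.67
eef_pos: [546.7, -266.2, 64.5]
ee_rot: [-180.0, 5.9, 83.1]
ft_force: [-0.9, -10.4, -3.8]
width: 54.7
grip_force: 45.0
t 11.6667 sprung(free) [ 2.2 99.4 72.9] fixed [  2.  -75.7  91.1] tilt 5.95 yaw 83.07 F h [  0.4 -10.4  -3.8]
rows [ 0.0031 -0.0001 -0.001 ] [-0.0003 -0.0006 -0.0009] nrows>= 0.0
rows [ 0.0059 -0.0001  0.0098] [-0.0003  0.0328 -0.0009] nrows>= 0.4
rows [ 0.0092 -0.0001  0.0203] [-0.0003  0.0661 -0.0009] nrows>= 0.8
```

View pics/sc7.png

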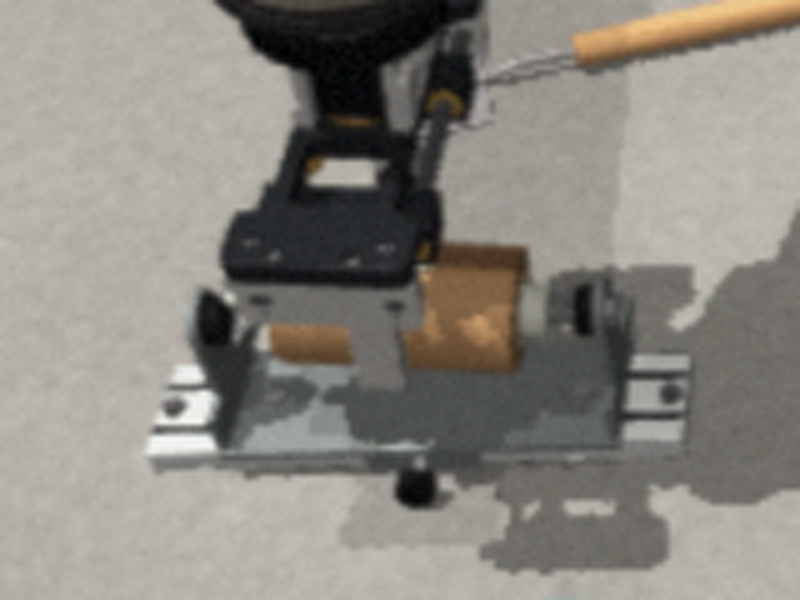

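The scene crop shows the sprung pin in the +y cup (585,300); the -y end is hidden behind the gripper. The force of 10.4 N means about 18.4 mm of compression. I level the roll stepwise.

```bash
python3 -m crank '[[0.003,0,-0.001,0,0,0],[0.0039,0,0.0026,0,0.011,0],[0.0048,0,0.0062,0,0.022,0],[0.0059,0,0.0098,0,0.033,0],[0.0059,0,0.0098,0,0.033,0]]'; python3 -c "
from h import *
tip(); tp(2.0,82.3,75,2,18.5);tp(2.0,82.3,75,0,18.5)"
```

```text
time_s: 12.13
eef_pos: [546.9, -264.4, 60.2]
ee_rot: [-180.0, 3.0, 83.1]
ft_force: [-0.1, -11.1, -3.3]
width: 55.1
grip_force: 45.0
t 12.1333 sprung(free) [  2.2 100.7  73.9] fixed [  2.  -75.1  83.1] tilt 2.99 yaw 83.07 F h [  1.2 -11.   -3.3]
rows [ 0.0011 -0.0002  0.0033] [-0.0003  0.011  -0.0009] nrows>= 0.1
rows [ 0.003  -0.0002  0.0104] [-0.0002  0.0332 -0.0009] nrows>= 0.4
```

```bash
python3 -m crank '[[0.0005,0,0.0026,0,0.0083,0],[0.001,0,0.0052,0,0.0166,0],[0.0016,0,0.0078,0,0.025,0],[0.0022,0,0.0104,0,0.0332,0],[0.0022,0,0.0104,0,0.0332,0]]'; python3 -c "
from h import *
tip(); tp(2.0,82.3,75,0,16);tp(2.0,82.3,75,0,10)"
```

```text
time_s: 12.55
eef_pos: [547.1, -263.7, 56.0]
ee_rot: [-180.0, 0.0, 83.1]
ft_force: [-0.9, -10.8, -3.5]
width: 55.0
grip_force: 45.0
t 12.55 sprung(free) [  2.3 100.6  75. ] fixed [  2.  -75.4  75. ] tilt 0.02 yaw 83.08 F h [  0.4 -10.8  -3.5]
rows [-0.0057 -0.0003  0.0001] [-0.0001  0.0002 -0.0007] nrows>= 0.1
rows [-0.0207 -0.0003  0.0001] [-0.0001  0.0002 -0.0007] nrows>= 0.2
```

```bash
python3 -m crank '[[-0.004,0,0,0,0,0],[-0.008,0,0,0,0,0],[-0.0115,0,0,0,0,0],[-0.0115,0,0,0,0,0]]'; python3 -c "
from h import *
tip()"
python3 -m crank '[[-0.003,0,0,0,0,0],[-0.006,0,0,0,0,0],[-0.007,0,0,0,0,0],[-0.007,0,0,0,0,0]]'; python3 -c "
from h import *
tip()"
```

```text
time_s: 12.88
eef_pos: [546.6, -267.7, 56.2]
ee_rot: [-180.0, 0.0, 83.1]
ft_force: [-0.6, -9.3, -5.1]
width: 54.9
grip_force: 45.0
t 12.8833 sprung(free) [ 2.2 96.6 75.1] fixed [  2.2 -79.4  75.2] tilt 0.05 yaw 83.13 F h [ 0.5 -9.3 -5.1]
time_s: 13.22
eef_pos: [546.4, -270.1, 56.2]
ee_rot: [-180.0, 0.0, 83.1]
ft_force: [-1.1, -8.2, -4.3]
width: 55.2
grip_force: 45.0
t 13.2167 sprung(free) [ 2.3 94.2 75.1] fixed [  2.3 -81.8  75.2] tilt 0.03 yaw 83.15 F h [-0.1 -8.3 -4.3]
```

The force falls smoothly along the spring line, so the fixed pin is inside its cup. I ease on until it seats on the floor.

```bash
python3 -m crank '[[-0.0025,0,0,0,0,0],[-0.005,0,0,0,0,0],[-0.005,0,0,0,0,0]]'; python3 -c "
from h import *
tip()"
python3 -m crank '[[-0.0015,0,0,0,0,0],[-0.003,0,0,0,0,0],[-0.003,0,0,0,0,0]]'; python3 -c "
from h import *
tip()"
```

```text
time_s: 13.47
eef_pos: [546.2, -271.9, 56.1]
ee_rot: [-180.0, 0.0, 83.2]
ft_force: [-1.4, -7.3, -3.6]
width: 55.2
grip_force: 45.0
t 13.4667 sprung(free) [ 2.3 92.3 75.1] fixed [  2.3 -83.7  75.2] tilt 0.02 yaw 83.15 F h [-0.5 -7.4 -3.6]
time_s: 13.72
eef_pos: [546.1, -273.0, 56.1]
ee_rot: [-180.0, 0.0, 83.2]
ft_force: [-1.7, -7.4, -4.5]
width: 55.1
grip_force: 45.0
t 13.7167 sprung(free) [ 2.3 91.2 75.1] fixed [  2.3 -84.8  75.2] tilt 0.02 yaw 83.16 F h [-0.8 -7.6 -4.5]
```

```bash
python3 -m crank '[[-0.002,0,0,0,0,0],[-0.004,0,0,0,0,0],[-0.004,0,0,0,0,0]]'; python3 -c "
from h import *
tip()"
```

```text
time_s: 13.97
eef_pos: [546.0, -273.6, 56.1]
ee_rot: [-180.0, -0.0, 83.2]
ft_force: [-1.7, -3.0, -3.3]
width: 54.9
grip_force: 45.0
t 13.9667 sprung(free) [ 2.2 90.6 75.2] fixed [  2.3 -85.4  75.1] tilt -0.04 yaw 83.19 F h [-1.3 -3.1 -3.3]
```

The force dropped by 4.5 N, so the fixed pin is on its cup floor and the spring carries the roll. I release and withdraw upwards.

```bash
python3 -m crank '[[0,0,0,0,0,0],[0,0,0,0,0,0],[0,0,0,0,0,0],[0,0,0,0,0,0],[0,0,0,0,0,0],[0,0,0,0,0,0]]' 0.15
python3 -m crank '[[0,0,-0.01,0,0,0],[0,0,-0.03,0,0,0],[0,0,-0.06,0,0,0],[0,0,-0.1,0,0,0],[0,0,-0.15,0,0,0],[0,0,-0.21,0,0,0],[0,0,-0.28,0,0,0],[0,0,-0.34,0,0,0],[0,0,-0.37,0,0,0],[0,0,-0.37,0,0,0]]'
python3 - <<'E'
from h import *
a=cam('wrist'); c=cam('scene'); P=cloud(a); hsv=cv2.cvtColor(a['frame'],cv2.COLOR_RGB2HSV)
s=(hsv[...,1]>90)&(np.hypot(P[...,0]-545,P[...,1]+270)<75)&(P[...,2]>60); q=P[s]-HO; t=q[q[:,2]>94]
print('top z',np.percentile(q[:,2],[50,98]),'x mid',np.percentile(t@HX,[2,98]),'y',np.percentile(t@HY,[1,99]))
A=np.c_[t@HY,np.ones(len(t))]; print('slope x,z vs y (deg)',np.degrees(np.linalg.lstsq(A,np.c_[t@HX,t[:,2]],rcond=None)[0][0]))
u,v=proj(c,[545,-263,80]).astype(int); im=np.zeros((400,800,3),np.uint8)
im[:300,:400]=cv2.resize(c['frame'][v-60:v+60,u-80:u+80,::-1],(400,300),interpolation=cv2.INTER_CUBIC); im[:250,400:]=cv2.resize(a['frame'][:,:,::-1],(400,250)); cv2.imwrite('pics/end.png',im[:300])
E
```

```text
time_s: 14.47
eef_pos: [546.2, -273.3, 56.3]
ee_rot: [-180.0, -0.0, 83.2]
ft_force: [-0.1, -0.4, 0.0]
width: 79.8
grip_force: 0.0
time_s: 15.3
eef_pos: [547.5, -274.1, 208.1]
ee_rot: [179.7, 0.1, 83.2]
ft_force: [-0.6, -0.1, -0.1]
width: 79.8
grip_force: 0.0
top z [102.19664099 330.29201547] x mid [-46.21257109  53.43508213] y [-54.84532765  66.9842616 ]
slope x,z vs y (deg) [-2.41523483 98.44062014]
```

View pics/end.png

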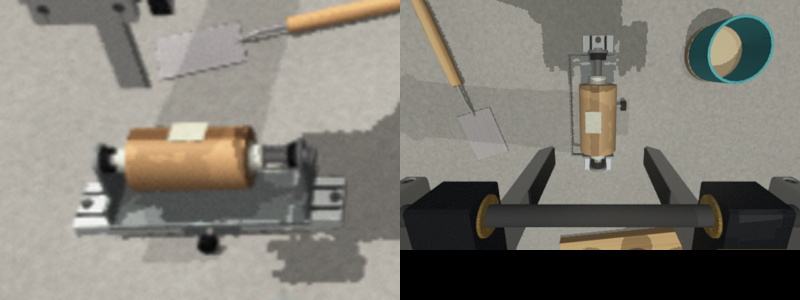

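The roll hangs level, with a pin in the left cup (105,158) and the other in the right cup (290,155). The gripper is clear, and the top of the paper at about 102 mm puts the axis at about 74 mm. I hand in.

```bash
python3 -c "
from h import *
print(finish_job())"
```

```text
the job is handed in; nothing more can be done
None
```

The roll hangs level between the holder's cups on its own spring, released with the gripper clear, and the job was handed in at about 15 s; no verdict came back.

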